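Fit the pinch-tab dust cap into the grinder's filler neck

TASK

Put the white dust cap back on the grinder: squeeze its two sprung tabs together, fit the cap into the filler neck, press it down gently against the springy seal and let the tabs spread under the neck's lip, so that the cap stays locked in, level and with both tabs fully out. Push on the neck with less than about 24 N, and leave the other things on the worktop where they are.

Things in the scene. Friction and masses are not known exactly. Their poses are not given: they have to be found in the camera images.
- cap: loose white plastic cap, 0.11 kg, upright on the worktop. Origin: centre of the plug's underside; z up; y is the line on which the tabs move (half a turn changes nothing). Round plug 51 mm across, z 0 to 26 mm, its foot tapering to 43 mm over the lowest 4 mm; flange 74 mm across, z 26 to 30 mm; two upright finger grips on it, z 30 to 54 mm, 18 mm wide along x, 5 mm thick along y
- cap_flange (a point): centre of the flange's top, 30 mm above the cap's origin, same axes. Over their outer faces the grips measure 34 mm along y with tabs out, 22 mm squeezed fully in. Squeeze them along y from above, fingertips just over the flange, with 10 N or more (25 N is good); outside the grips the flange can take the fingertips' push
- tab_a (a joint): sliding tab on the cap's +y side, m: 0 = fully out, 0.006 = squeezed fully in. Its spring pushes outward, 3.5 N when out, 6.5 N when in. It carries a grip and a square catch low on the plug (z 4 to 9 mm, 14 mm wide) that reaches 30 mm from the axis when out (too wide for the neck), 24 mm when in (inside the plug)
- tab_b (a joint): the same on the cap's -y side, m: 0 = fully out, 0.006 = squeezed fully in. Let go too high, the tabs only rub inside the lip and the cap is not locked
- grinder: low round grey grinder, 112 mm across, 72 mm high without its neck, fixed on the worktop; origin: centre of its underside, z up; button at -x (not needed). On its axis stands the steel filler neck, 76 mm across, higher or lower with the grind setting: its rim is anywhere from 100 to 120 mm above the origin, NOT measured, fixed during the work; find it by touch or sight
- neck_lowest (a point): point on the neck's axis 100 mm above the grinder's origin: the centre of the rim if the neck stands lowest (the real rim is 0 to 20 mm higher). The opening is 54 mm across through a lip 14 mm deep; below, it widens to 66 mm, room for the catches
- seal_lowest (a point): 5 mm above neck_lowest: top of the black springy seal ring on the rim, 60 to 73 mm across, if the neck stands lowest (else 0 to 20 mm higher). It resists the flange with 3 N at first touch and 2 N more a mm; after 5 mm (13 N) it is flat with the rim, and hard. Catches clear the lip from 2 mm (7 N): open the fingers at 10 to 13 N. It then lifts the cap against the lip, underside 23 mm below the rim
- lemon: yellow lemon, 78x55x56 mm, bystander; origin at the centre of its underside
- teaspoon: teaspoon with a red handle, 132x26x11 mm, bystander; origin at the centre of its underside
- matchbox: matchbox lying flat, 36x53x14 mm, bystander; origin at the centre of its underside
- tuna_tin: low round food tin, 86 mm across, 40 mm high, bystander; origin at the centre of its underside
Mind the look-alikes: they are no part of the job. Several things look just like the cap: the one meant starts nearest to the robot's base.

How it is judged:
By the outcome, as a careful person would: the job done as asked, in the order asked, and still so for the second after the job is handed in, with the robot touching nothing.
It also fails if it takes over 54 s, if anything falls off the work surface, if the arm or the gripper's body presses on something with over 40 N, if the wrist force passes 120 N, or if a joint passes its speed limit or range.

ROBOT

A 6-joint arm with a two-finger parallel gripper is mounted at the origin on a cart in front of the work surface, level with it; the furniture and walls round the work are solid. World frame = base frame: x ahead of the robot, y to its left, z up, the work surface at z = 0. Lengths are in m, angles in rad, forces in N, time in s.
With the tool pointing down it reaches from about 0.35 to 0.775 m from the base axis. Payload 7.3 kg.
Tool frame: the origin (TCP) lies between the finger pads; the fingertips stand 25 mm ahead of it and the grasp point (between the pads) lies 6 mm ahead of it; z points along the fingers, y is the line along which they close (so a half turn about z gives the same grasp; the last joint's range is limited). The gripper opens to 92 mm and grips with 3 to 60 N. Pads are 19 mm wide; open, the fingers measure 130 mm over their backs; the gripper's body (75 mm by 190 mm) begins 47 mm behind the grasp point.
Start: joints at [-1.28, 0.342, 1.524, -0, 1.275, -0.146], TCP at [0.222, -0.476, 0.252] pointing down, gripper open.
Joint ranges: [-2.53, 2.53], [-0.77, 2.02], [0.04, 2.7], [-1, 4.14], [0.28, 2.66], [-3.11, 3.11]. Speed limits (rad/s): [2.57, 2.57, 3.14, 3.14, 3.14, 3.14].

INTERFACE

Orientations are given as a unit quaternion [x, y, z, w].
In Python, from workcell import telemetry, imaging, workorder, masks_of, mark_of gives the robot as it stands.
- The arm moves only by the tool hand_motion, called after "Emit:" as name(argument=value, ...), one argument or row to a line, values as JSON. Schema: {"type":"object","properties":{"plan":{"type":"array","items":{"type":"number"},"minItems":6,"maxItems":72},"finger_gap":{"type":"number"},"grip_force":{"type":"number"},"only":{"type":"string"},"quiet":{"type":"boolean"},"lines":{"type":"string"}},"required":["plan"],"additionalProperties":false}. plan is one flat list of numbers that holds 1 to 12 rows one after another, with no inner brackets; each row has 6 numbers: dx, dy, dz in normalised numbers (1 is 60 cm), then a rotation vector rx, ry, rz in parts of the range, where 1.0 means pi/2 rad; each row is the pose to reach, as a shift and turn from the pose commanded when the call began, along the tool's axes at that moment; what a row does not reach only later rows make up. A row lasts 1/10 s, in which the tool goes at most 0.05 m and 0.15 rad, less where a joint would pass 70% of its speed; a pose out of reach is approached as far as the arm can. finger_gap is the opening from 0.0 (shut) to 1.0 (fully open), set as the call begins (left out keeps the last). The fingers move at their own pace and stop on an object; grip_force is the grip in N (left out, the last holds). Time passes only in rows, so rows that do not move let the fingers close. The tool returns the time, the measured TCP pose, the force, the opening and the grip force at its end. only (a regular expression) keeps the lines of the reply that match it, lines (a string "A,B") keeps lines A to B, and quiet returns only ok. Shift and turn numbers lie between -1 and 1, and a call with a number outside is refused. Input that does not fit is refused with a message, and nothing moves.
- telemetry.sense(): the state, without advancing time (a new reading comes with each control period).
- imaging.capture(name): name is "scene" or "top" or "wrist"; returns (picture, depth): 384x512x3 uint8, red, green, blue; 384x512 float32, m along the optical axis (not along the pixel's ray), 0 where there is no reading.
- imaging.camera_params(name): a dict with "K" (3x3 intrinsics, pixels), "D" ([k1, k2, p1, p2, k3] as OpenCV has them; the pictures are not rectified), "R" (3x3) and "t" (3): a world point X has camera coordinates R X + t. Camera axes: x right, y down, z forward; pixel columns grow to the right and rows downward; lengths in m; the calibration is good to about 2 mm. A picture is of the moment at which its call begins: read the wrist's pose just before it. camera_params takes no time and is no camera call; for the wrist camera it gives the pose at the moment of the call.
- workorder.finish_job(): hands the job in; it is judged then, once.
Trained networks look in the newest picture that a camera, given by its name, has taken for a name from the list of things; names that differ only in an ending like _2 or _b are one class to them, and where a whole thing is asked for, a point or a joint stands for the part that bears it (a point fixed in the world has none). Each returns a list of dicts, best first, with "score" (0 to 1); they miss things now and then, are a little off and sometimes report something else, mostly with a low value. They report only what shows in the picture. A call takes as long as a camera call. They do not tell look-alikes from the thing itself.
- masks_of(target, camera): "region" (384x512 bool, what is visible of it) and "location" ([column, row] in pixels, amid what is visible of it).
- mark_of(target, camera): "location" ([column, row] in pixels: a listed point, or the origin of a listed thing).
The state is a dict: "clock": time; "joint_pos": joint angles; "qvel": joint speeds; "joint_efforts": joint torques, N m; "eef_pos": TCP position; "orientation": TCP orientation; "force": force on the tool from outside, world axes, zero at the start; "moment": the same for the moment, N m; "gripper_width": opening from 0.0 (shut) to 1.0 (fully open); "grip_force": force on a finger pad.
Only numpy, scipy, OpenCV 4.12 (cv2) and the standard library are available. Lean on these libraries where they do the work, as an engineer would, in place of code of your own. Each camera call takes 0.05 s, during which the arm holds its last target. There are 200 camera calls.

## Working session

There is one attempt and no reset: what is moved stays moved. The work goes in short steps, Python scripts to look and compute and a tool call to move; the robot and the scene stay as the last step left them, time stands still between calls to the robot, and variables do not carry over. Pictures are saved under pics/ and viewed, at most 10 in all, crops included, and the job is handed in when it is done.

```bash
ls; mkdir -p pics
```

Create h.py:
```python
import numpy as np, cv2
from workcell import telemetry, imaging, workorder, masks_of, mark_of
from scipy.spatial.transform import Rotation as Rn
def ray(cam,px,P=None):
    P=P or imaging.camera_params(cam); K,D,R,t=[np.array(P[k],float) for k in('K','D','R','t')]
    u=cv2.undistortPoints(np.array([[px]],float),K,D)[0,0]
    return -R.T@t.ravel(), R.T@np.array([u[0],u[1],1.])
def at_z(cam,px,z,P=None):
    o,d=ray(cam,px,P); return o+d*(z-o[2])/d[2]
def at_depth(cam,px,dep,P=None):
    o,d=ray(cam,px,P); return o+d*dep
def tri(rs):
    A=np.zeros((3,3));b=np.zeros(3)
    for o,d in rs:
        d=d/np.linalg.norm(d);M=np.eye(3)-np.outer(d,d);A+=M;b+=M@o
    return np.linalg.solve(A,b)
```

Run:
```python
from h import *
np.set_printoptions(precision=3,suppress=True)
ims=[]
for c in('scene','top'):
    im,d=imaging.capture(c); np.savez(c,im=im,d=d); ims.append(im)
    for n in('cap','cap_flange','grinder','neck_lowest'):
        for m in mark_of(n,c):
            l=m['location']; z={'cap':0,'cap_flange':.03,'grinder':0,'neck_lowest':.1}[n]
            print(c,n,round(m['score'],2),np.array(l),at_z(c,l,z))
cv2.imwrite('pics/top.png',ims[1][...,::-1]); cv2.imwrite('pics/scene.png',ims[0][...,::-1])
s=telemetry.sense(); print(s['eef_pos'],s['orientation'],s['force'],s['gripper_width'],s['clock'])
```

```text
pics
scene cap 0.79 [293.1 196.7] [ 0.534 -0.042  0.   ]
scene cap 0.61 [208.1 232.4] [0.621 0.195 0.   ]
scene cap_flange 0.95 [209.6 222.2] [0.617 0.192 0.03 ]
scene cap_flange 0.85 [297.2 183.9] [ 0.535 -0.061  0.03 ]
scene cap_flange 0.53 [319.1 236.6] [0.389 0.09  0.03 ]
scene grinder 0.93 [260.4 254.7] [0.479 0.185 0.   ]
scene neck_lowest 0.62 [257.3 219. ] [0.484 0.189 0.1  ]
top cap 0.84 [340.3 211.6] [ 0.537 -0.057  0.   ]
top cap 0.65 [233.7 168.1] [0.631 0.19  0.   ]
top cap_flange 0.88 [342.6 207.3] [ 0.543 -0.057  0.03 ]
top cap_flange 0.65 [233.5 162.2] [0.639 0.189 0.03 ]
top cap_flange 0.22 [343.1 212.3] [ 0.532 -0.058  0.03 ]
top grinder 0.58 [234.8 235.3] [0.477 0.182 0.   ]
top neck_lowest 0.77 [232.9 232.9] [0.478 0.181 0.1  ]
[ 0.222 -0.476  0.252] [ 0.976  0.217 -0.     0.   ] [-0.258 -0.196 -0.192] 0.998782079048202 0.5
```

View pics/top.png

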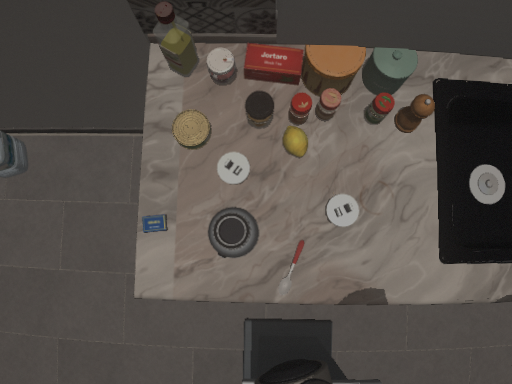

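View pics/scene.png

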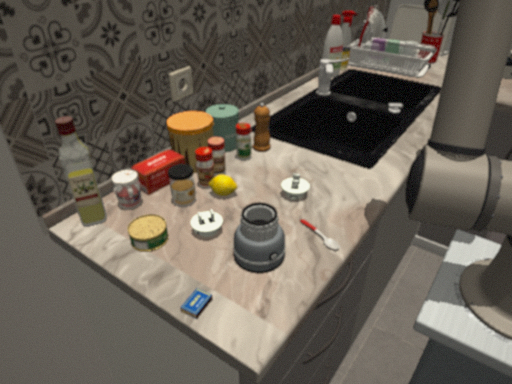

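Candidates for the cap: A at top (341,211), about 0.54 m from the base. B is at top (233,168), about 0.66 m away. The round white thing at top (487,184) is the sink strainer, and the one at (221,63) is a jar lid. I choose A as the nearest. The neck opening is at top (232,232), and the spoon at (293,265). Next I'll move the wrist camera over A for the close check.

The manual's scale: shifts go in shares of 60 cm and turns go in shares of pi/2 rad. Converting my numbers, 0.44 m is 0.7333, 0.4 m is 0.6667.

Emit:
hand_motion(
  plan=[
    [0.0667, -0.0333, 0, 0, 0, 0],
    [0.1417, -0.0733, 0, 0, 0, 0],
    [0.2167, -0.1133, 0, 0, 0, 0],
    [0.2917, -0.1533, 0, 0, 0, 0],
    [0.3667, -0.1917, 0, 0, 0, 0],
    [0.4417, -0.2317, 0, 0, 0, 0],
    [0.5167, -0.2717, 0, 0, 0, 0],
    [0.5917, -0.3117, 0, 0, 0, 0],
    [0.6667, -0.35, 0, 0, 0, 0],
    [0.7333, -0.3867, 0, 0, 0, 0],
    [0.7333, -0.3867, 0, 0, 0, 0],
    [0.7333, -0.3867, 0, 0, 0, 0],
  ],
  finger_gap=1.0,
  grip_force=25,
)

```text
refused: plan[0]: [0.0667, -0.0333, 0, 0, 0, 0] is not of type 'number' (schema: type "number"). Nothing was moved.
```

Refused on format, not on reach. It needs one flat list, 6 numbers to a row, no inner brackets.

Emit:
hand_motion(
  plan=[0.0667, -0.0333, 0, 0, 0, 0, 0.1417, -0.0733, 0, 0, 0, 0, 0.2167, -0.1133, 0, 0, 0, 0, 0.2917, -0.1533, 0, 0, 0, 0, 0.3667, -0.1917, 0, 0, 0, 0, 0.4417, -0.2317, 0, 0, 0, 0, 0.5167, -0.2717, 0, 0, 0, 0, 0.5917, -0.3117, 0, 0, 0, 0, 0.6667, -0.35, 0, 0, 0, 0, 0.7333, -0.3867, 0, 0, 0, 0, 0.7333, -0.3867, 0, 0, 0, 0, 0.7333, -0.3867, 0, 0, 0, 0],
  finger_gap=1.0,
  grip_force=25,
)

```text
clock: 1.7
eef_pos: [0.5229, -0.0783, 0.2514]
orientation: [0.976, 0.218, -0.0, 0.0]
force: [-0.4, -0.5, 0.4]
gripper_width: 1.0
grip_force: 0.0
```

Run:
```python
from h import *
np.set_printoptions(precision=4,suppress=True)
P=imaging.camera_params('wrist'); im,d=imaging.capture('wrist'); np.savez('w1',im=im,d=d,R=P['R'],t=P['t'])
cv2.imwrite('pics/w1.png',im[...,::-1])
print('cam pos',-np.array(P['R']).T@np.array(P['t']).ravel())
for n in('cap','cap_flange'):
  for m in mark_of(n,'wrist'): print(n,m['score'],np.array(m['location']),at_z('wrist',m['location'],.03 if n!='cap' else 0,P))
```

```text
cam pos [ 0.5898 -0.0466  0.3846]
cap 0.87 [242.  149.5] [ 0.5358 -0.056   0.    ]
cap_flange 0.66 [240.7 150.9] [ 0.538  -0.0546  0.03  ]
```

View pics/w1.png

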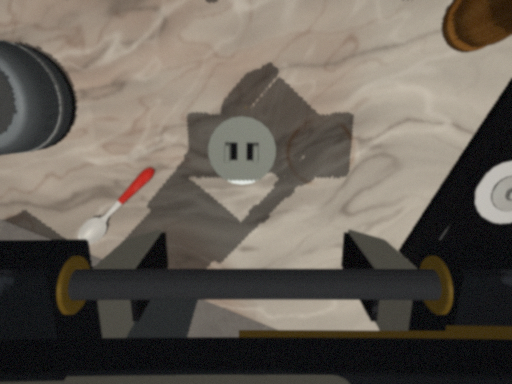

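The close view shows cap A, a white disc at (241,150), with its two grips at about (233,151) and (253,151). They lie along the image's x axis, so the tool is already nearly aligned. Next I'll measure it with depth, and the neck from the top and scene views.

Add to h.py:
```python
def cloud(cam,d,P=None):
    P=P or imaging.camera_params(cam); K,D,R,t=[np.array(P[k],float) for k in('K','D','R','t')]
    v,u=np.nonzero(d>0); n=cv2.undistortPoints(np.stack([u,v],1)[:,None].astype(float),K,D)[:,0]
    X=np.c_[n,np.ones(len(n))]*d[v,u][:,None]
    return (X-t.ravel())@R
```

Run:
```python
from h import *
np.set_printoptions(precision=4,suppress=True)
def circ(X):
    (c,r)=cv2.minEnclosingCircle(X[:,:2].astype(np.float32)); return np.array(c),r
w=np.load('w1.npz'); P=dict(imaging.camera_params('wrist'));P['R']=w['R'];P['t']=w['t']
for cam,d,P in(('wrist',w['d'],P),('top',np.load('top.npz')['d'],None),('scene',np.load('scene.npz')['d'],None)):
    C=cloud(cam,d,P)
    A=C[np.linalg.norm(C[:,:2]-[.538,-.056],axis=1)<.05]
    T=C[(np.linalg.norm(C[:,:2]-[.538,-.056],axis=1)>.07)&(np.linalg.norm(C[:,:2]-[.538,-.056],axis=1)<.09)]
    print(cam,'table z',np.median(T[:,2]))
    F=A[(A[:,2]>.022)&(A[:,2]<.038)];G=A[A[:,2]>.046]
    if len(F): print(' flange z',np.median(F[:,2]),circ(F),len(F))
    if len(G)>3:
        c=G.mean(0); (cc,sz,a)=cv2.minAreaRect(G[:,:2].astype(np.float32)); print(' grips',c,np.median(G[:,2]),cc,sz,a,len(G))
    N=C[(np.linalg.norm(C[:,:2]-[.48,.183],axis=1)<.06)&(C[:,2]>.06)]
    if len(N):
        h=np.histogram(N[:,2],np.arange(.06,.14,.004)); print(' neck',h[0],'top',np.percentile(N[:,2],[50,90,99]))
        Q=N[N[:,2]>.09]; print(circ(Q) if len(Q) else '')
```

```text
wrist table z 0.0006830567432697634
 flange z 0.03020556238114638 (array([ 0.5385, -0.0551]), 0.0374409444630146) 3453
 grips [ 0.5381 -0.0515  0.3155] 0.31720513324862154 (0.5273469686508179, -0.06106942892074585) (0.04880223423242569, 0.09871872514486313) 22.59088706970215 43379
 neck [531 532 988 477 162 133  96   6   0   0   0   0   0   0   0   0   0   0
   0   0] top [0.0702 0.0783 0.0866]

top table z -0.0006412764609422905
 flange z 0.029465898694441422 (array([ 0.5377, -0.0557]), 0.03673572465777397) 766
 grips [ 0.5386 -0.0564  0.0524] 0.05294280983044533 (0.5389166474342346, -0.05613751709461212) (0.01764289103448391, 0.03511430323123932) 23.432825088500977 47
 neck [ 97 189 640 266   2   1   1   2   1   6  19  19 150 243 123   0   0   0
   0   0] top [0.0717 0.1153 0.1181]
(array([0.4826, 0.1839]), 0.03839839622378349)
scene table z 0.0003891936068128378
 flange z 0.03039359524671599 (array([ 0.536 , -0.0563]), 0.03927713632583618) 320
 grips [ 0.5363 -0.0532  0.0514] 0.051173329389042975 (0.5367780923843384, -0.053495220839977264) (0.017941614612936974, 0.036671362817287445) 22.143522262573242 48
 neck [125 123 261 169  87  85 101  78  80  71 106  92 158 172 151   0   0   0
   0   0] top [0.0871 0.1156 0.1178]
(array([0.4812, 0.1869]), 0.039302531629800797)
```

Run:
```python
from h import *
np.set_printoptions(precision=4,suppress=True)
w=np.load('w1.npz'); P=dict(imaging.camera_params('wrist'));P['R']=w['R'];P['t']=w['t']
C=cloud('wrist',w['d'],P); G=C[(np.linalg.norm(C[:,:2]-[.538,-.0555],axis=1)<.03)&(C[:,2]>.048)&(C[:,2]<.062)]
print(G.mean(0),cv2.minAreaRect(G[:,:2].astype(np.float32)),len(G))
s=telemetry.sense(); R=Rn.from_quat(s['orientation']).as_matrix(); print(R[:,0],np.degrees(np.arctan2(R[1,0],R[0,0])))
print('to TCP over cap z .10:',R.T@(np.array([.538,-.0555,.10])-s['eef_pos']))
```

```text
[ 0.539  -0.0545  0.0535] ((0.5388811826705933, -0.05508166551589966), (0.018174728378653526, 0.03380702808499336), 23.67666244506836) 194
[ 0.9067  0.4218 -0.0005] 24.946529044943087
to TCP over cap z .10: [ 0.0251 -0.0159  0.1517]
```

Scaled: 0.145 m is 0.2417, 0.025 m is 0.0417, 0.024 rad is 0.0153.

Emit:
hand_motion(
  plan=[0.0417, -0.0258, 0.0583, 0, 0, 0.0153, 0.0417, -0.0258, 0.1333, 0, 0, 0.0153, 0.0417, -0.0258, 0.2, 0, 0, 0.0153, 0.0417, -0.0258, 0.2417, 0, 0, 0.0153, 0.0417, -0.0258, 0.2417, 0, 0, 0.0153],
)

```text
clock: 2.35
eef_pos: [0.536, -0.0557, 0.1036]
orientation: [0.979, 0.204, -0.003, -0.001]
force: [-0.8, -0.7, 0.6]
gripper_width: 1.0
grip_force: 0.0
```

Run:
```python
from h import *
np.set_printoptions(precision=4,suppress=True)
s=telemetry.sense(); R=Rn.from_quat(s['orientation']).as_matrix(); print(s['eef_pos'],np.degrees(np.arctan2(R[1,0],R[0,0])),s['force'],s['clock'])
print('to grasp:',R.T@(np.array([.5385,-.0552,.058])-s['eef_pos']))
```

```text
[ 0.536  -0.0557  0.1036] 23.514286407021835 [-0.8026 -0.6967  0.597 ] 2.35
to grasp: [0.0027 0.0007 0.0456]
```

Scaled: 0.0455 m is 0.0758, 0.038 m is 0.0633.

Emit:
hand_motion(
  plan=[0.0033, 0.0008, 0.0333, 0, 0, 0, 0.0033, 0.0008, 0.0633, 0, 0, 0, 0.0033, 0.0008, 0.0758, 0, 0, 0, 0.0033, 0.0008, 0.0758, 0, 0, 0],
)

```text
clock: 2.75
eef_pos: [0.5408, -0.0552, 0.0617]
orientation: [0.979, 0.204, -0.0, 0.0]
force: [-0.6, 0.2, -0.5]
gripper_width: 1.003
grip_force: 0.0
```

Emit:
hand_motion(
  plan=[0, 0, 0, 0, 0, 0, 0, 0, 0, 0, 0, 0, 0, 0, 0, 0, 0, 0, 0, 0, 0, 0, 0, 0, 0, 0, 0, 0, 0, 0, 0, 0, 0, 0, 0, 0, 0, 0, 0, 0, 0, 0],
  finger_gap=0.0,
  grip_force=28,
)

```text
clock: 3.45
eef_pos: [0.5408, -0.0544, 0.0612]
orientation: [0.979, 0.205, -0.0, 0.0]
force: [0.4, 0.4, -0.4]
gripper_width: 0.438
grip_force: 0.0
```

Scaled: 0.003 m is 0.005, -0.002 m is -0.0033.

Emit:
hand_motion(
  plan=[-0.0033, 0, 0.005, 0, 0, 0, -0.0033, 0, 0.005, 0, 0, 0, -0.0033, 0, 0.005, 0, 0, 0, -0.0033, 0, 0.005, 0, 0, 0, -0.0033, 0, 0.005, 0, 0, 0, -0.0033, 0, 0.005, 0, 0, 0, -0.0033, 0, 0.005, 0, 0, 0],
)

```text
clock: 4.15
eef_pos: [0.5392, -0.0552, 0.0584]
orientation: [0.979, 0.205, 0.0, 0.0]
force: [0.7, 0.5, 4.2]
gripper_width: 0.216
grip_force: 28.0
```

Emit:
hand_motion(
  plan=[0, 0, 0, 0, 0, 0, 0, 0, 0, 0, 0, 0, 0, 0, 0, 0, 0, 0],
)

```text
clock: 4.45
eef_pos: [0.5392, -0.0553, 0.0584]
orientation: [0.979, 0.205, 0.0, 0.0]
force: [1.2, 0.6, 3.7]
gripper_width: 0.215
grip_force: 28.0
```

Scaled: -0.243 m is -0.405, -0.06 m is -0.1.

Emit:
hand_motion(
  plan=[0, 0, -0.0333, 0, 0, 0, 0, 0, -0.1, 0, 0, 0, 0, 0, -0.1667, 0, 0, 0, 0, 0, -0.2333, 0, 0, 0, 0, 0, -0.3, 0, 0, 0, 0, -0.0333, -0.3333, 0, 0, 0, -0.0083, -0.1, -0.3333, 0, 0, 0, -0.0167, -0.1667, -0.3333, 0, 0, 0, -0.025, -0.2333, -0.3333, 0, 0, 0, -0.0333, -0.3, -0.3333, 0, 0, 0, -0.0417, -0.3667, -0.3333, 0, 0, 0, -0.0433, -0.405, -0.3333, 0, 0, 0],
)

```text
clock: 5.65
eef_pos: [0.4149, 0.1586, 0.2573]
orientation: [0.979, 0.206, -0.002, -0.0]
force: [0.6, -0.4, -1.7]
gripper_width: 0.215
grip_force: 28.0
```

Emit:
hand_motion(
  plan=[0, 0, 0, 0, 0, 0, 0, 0, 0, 0, 0, 0, 0, 0, 0, 0, 0, 0],
)

```text
clock: 5.95
eef_pos: [0.4178, 0.1562, 0.2577]
orientation: [0.979, 0.205, -0.001, 0.0]
force: [0.3, 0.1, -1.5]
gripper_width: 0.215
grip_force: 28.0
```

Run:
```python
from h import *
np.set_printoptions(precision=4,suppress=True)
s=telemetry.sense();P=imaging.camera_params('wrist'); im,d=imaging.capture('wrist'); np.savez('w2',im=im,d=d,R=P['R'],t=P['t'],p=s['eef_pos'],q=s['orientation'])
cv2.imwrite('pics/w2.png',im[...,::-1])
print(s['eef_pos'],s['force'])
for n in('neck_lowest','seal_lowest','cap_flange'):
  for m in mark_of(n,'wrist'): print(n,m['score'],np.array(m['location']),at_z('wrist',m['location'],.105,P))
```

```text
[0.4178 0.1562 0.2577] [ 0.2699  0.1164 -1.455 ]
neck_lowest 0.74 [252.6 104.6] [0.4833 0.1865 0.105 ]
seal_lowest 0.82 [254.4 107.1] [0.482  0.1843 0.105 ]
cap_flange 0.63 [253.4 249.9] [0.3616 0.1328 0.105 ]
```

View pics/w2.png

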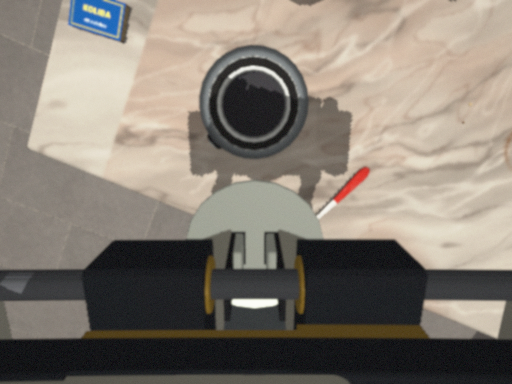

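The cap hangs in the fingers with its flange disc at about (255,240). The neck is at (253,102), a bright steel ring inside the black seal. Next I'll measure both with depth and a circle fit.

Run:
```python
from h import *
from scipy.optimize import least_squares
np.set_printoptions(precision=4,suppress=True)
w=np.load('w2.npz'); P=dict(imaging.camera_params('wrist'));P['R']=w['R'];P['t']=w['t']
C=cloud('wrist',w['d'],P); N=C[(np.linalg.norm(C[:,:2]-[.483,.185],axis=1)<.045)&(C[:,2]>.09)&(C[:,2]<.14)]
print(np.histogram(N[:,2],np.arange(.09,.14,.002)))
S=N[N[:,2]>.108]; r=np.linalg.norm(S[:,:2]-[.4825,.185],axis=1); print('seal',cv2.minEnclosingCircle(S[:,:2].astype(np.float32)),np.percentile(r,[2,50,98]))
for a,b in((.026,.030),(.030,.0365)):
    m=(r>a)&(r<b); print(a,b,m.sum(),np.percentile(S[m,2],[10,50,90]))
# bright rim inner edge: threshold
im=w['im']; g=cv2.cvtColor(im,cv2.COLOR_RGB2GRAY)
m=np.zeros_like(g); cv2.circle(m,(253,102),44,255,-1)
b=((g>150)&(m>0)).astype(np.uint8); cs,_=cv2.findContours(b,cv2.RETR_CCOMP,cv2.CHAIN_APPROX_NONE)
for c in cs:
    if len(c)>60: 
        e=cv2.fitEllipse(c); print(e,at_z('wrist',e[0],.112,P))
R=Rn.from_quat(w['q']).as_matrix(); p=w['p']
L=(C-p)@R  # tool frame
F=L[(L[:,2]>.02)&(L[:,2]<.04)&(np.linalg.norm(L[:,:2],axis=1)<.05)]
print('flange z in tool',np.percentile(F[:,2],[10,50,90]),len(F),F[:,0].max(),F[:,1].min(),F[:,1].max())
E_=np.array([f for k in np.arange(-.025,.026,.002) for f in [F[abs(F[:,1]-k)<.001]] if len(f) for f in [f[f[:,0].argmax()]]])
f=least_squares(lambda q:np.hypot(E_[:,0]-q[0],E_[:,1]-q[1])-.037,[0,0],loss='soft_l1',f_scale=.001); print('flange centre tool',f.x,np.abs(f.fun).mean())
A=np.c_[F[:,:2],np.ones(len(F))]; print('tilt',np.linalg.lstsq(A,F[:,2],rcond=None)[0])
```

```text
(array([   0,    0,    0,    0,   11,   61,   48,   45,   45,  122,  871,
        295,  604, 1482,   44,    0,    0,    0,    0,    0,    0,    0,
          0,    0,    0]), array([0.09 , 0.092, 0.094, 0.096, 0.098, 0.1  , 0.102, 0.104, 0.106,
       0.108, 0.11 , 0.112, 0.114, 0.116, 0.118, 0.12 , 0.122, 0.124,
       0.126, 0.128, 0.13 , 0.132, 0.134, 0.136, 0.138, 0.14 ]))
seal ((0.48372817039489746, 0.18584635853767395), 0.03791637346148491) [0.026  0.0318 0.0381]
0.026 0.03 993 [0.1104 0.1118 0.116 ]
0.03 0.0365 2071 [0.1129 0.1164 0.1174]
((254.94386291503906, 98.3504638671875), (61.435272216796875, 66.3056640625), 118.42402648925781) [0.4885 0.1867 0.112 ]
flange z in tool [0.0272 0.0281 0.0289] 6871 0.036160250249298954 -0.03657371606070747 0.035961152751516595
flange centre tool [-0.0012 -0.0001] 0.00015863080012007343
tilt [0.004  0.0003 0.0279]
```

Run:
```python
from h import *
from scipy.optimize import least_squares
np.set_printoptions(precision=4,suppress=True)
w=np.load('w2.npz'); P=dict(imaging.camera_params('wrist'));P['R']=w['R'];P['t']=w['t']
C=cloud('wrist',w['d'],P); S=C[(np.linalg.norm(C[:,:2]-[.483,.185],axis=1)<.045)&(C[:,2]>.109)&(C[:,2]<.12)]
c0=np.array([.4835,.1855]); D=S[:,:2]-c0; th=np.arctan2(D[:,1],D[:,0]); r=np.hypot(*D.T)
for nm,q,rad in(('inner',3,.027),('outer',97,.038)):
    E_=[]
    for k in np.arange(-np.pi,np.pi,.15):
        m=(th>=k)&(th<k+.15)
        if m.sum()>10: rr=np.percentile(r[m],q); E_.append(c0+rr*np.array([np.cos(k+.075),np.sin(k+.075)]))
    E_=np.array(E_); f=least_squares(lambda x:np.hypot(E_[:,0]-x[0],E_[:,1]-x[1])-x[2],[*c0,rad],loss='soft_l1',f_scale=.001); print(nm,f.x,np.abs(f.fun).mean(),len(E_))
R=Rn.from_quat(w['q']).as_matrix()
s=telemetry.sense(); Rs=Rn.from_quat(s['orientation']).as_matrix(); print(s['eef_pos'],Rs[:,2])
T=np.array([.4836,.1856,.19])-Rs@[-.0010,0,0]; print('target',T,'move',Rs.T@(T-s['eef_pos']))
```

```text
inner [0.4836 0.1859 0.027 ] 0.00013336854650539007 42
outer [0.4836 0.186  0.037 ] 0.00012050012054613663 42
[0.418  0.1562 0.258 ] [-0.0004 -0.0003 -1.    ]
target [0.4845 0.186  0.19  ] move [ 0.0729 -0.0007  0.0679]
```

Scaled: 0.073 m is 0.1217, 0.06 m is 0.1.

Emit:
hand_motion(
  plan=[0.0333, 0, 0, 0, 0, 0, 0.0833, -0.0017, 0.0167, 0, 0, 0, 0.1217, -0.0017, 0.0667, 0, 0, 0, 0.1217, -0.0017, 0.1, 0, 0, 0, 0.1217, -0.0017, 0.105, 0, 0, 0, 0.1217, -0.0017, 0.105, 0, 0, 0, 0.1217, -0.0017, 0.105, 0, 0, 0],
)

```text
clock: 6.85
eef_pos: [0.4846, 0.187, 0.1964]
orientation: [0.979, 0.205, 0.001, 0.0]
force: [0.6, -0.3, -0.2]
gripper_width: 0.214
grip_force: 28.0
```

Run:
```python
from h import *
np.set_printoptions(precision=4,suppress=True)
s=telemetry.sense(); Rs=Rn.from_quat(s['orientation']).as_matrix()
print(s['eef_pos'],s['force'],s['moment'],'move',Rs.T@(np.array([.4847,.1865,.1486])-s['eef_pos']))
```

```text
[0.4846 0.187  0.1964] [ 0.5738 -0.2966 -0.1567] [ 0.0123 -0.0125 -0.0412] move [-0.0002  0.0005  0.0478]
```

Scaled: 0.032 m is 0.0533, 0.028 m is 0.0467.

Emit:
hand_motion(
  plan=[0, 0.0005, 0.025, 0, 0, 0, 0, 0.0005, 0.04, 0, 0, 0, 0, 0.0005, 0.0467, 0, 0, 0, 0, 0.0005, 0.0533, 0, 0, 0, 0, 0.0005, 0.0533, 0, 0, 0],
)

```text
clock: 7.35
eef_pos: [0.4842, 0.1868, 0.1632]
orientation: [0.979, 0.205, -0.0, 0.0]
force: [-0.7, -0.2, -0.5]
gripper_width: 0.217
grip_force: 28.0
```

Scaled: 0.009 m is 0.015, 0.006 m is 0.01.

Emit:
hand_motion(
  plan=[0, 0, 0.005, 0, 0, 0, 0, 0, 0.01, 0, 0, 0, 0, 0, 0.015, 0, 0, 0, 0, 0, 0.015, 0, 0, 0],
)

```text
clock: 7.75
eef_pos: [0.484, 0.1868, 0.1537]
orientation: [0.979, 0.205, -0.0, 0.0]
force: [0.8, 0.3, -0.8]
gripper_width: 0.216
grip_force: 28.0
```

Scaled: 0.005 m is 0.0083, 0.004 m is 0.0067.

Emit:
hand_motion(
  plan=[0, 0, 0.0033, 0, 0, 0, 0, 0, 0.0067, 0, 0, 0, 0, 0, 0.0083, 0, 0, 0, 0, 0, 0.0083, 0, 0, 0, 0, 0, 0.0083, 0, 0, 0],
)

```text
clock: 8.25
eef_pos: [0.4843, 0.1869, 0.1492]
orientation: [0.979, 0.205, 0.0, 0.0]
force: [-0.0, 0.4, -1.4]
gripper_width: 0.212
grip_force: 28.0
```

Scaled: 0.002 m is 0.0033, 0.001 m is 0.0017.

Emit:
hand_motion(
  plan=[0, 0, 0.0017, 0, 0, 0, 0, 0, 0.0033, 0, 0, 0, 0, 0, 0.0033, 0, 0, 0, 0, 0, 0.0033, 0, 0, 0],
)

```text
clock: 8.65
eef_pos: [0.4844, 0.1869, 0.1476]
orientation: [0.979, 0.205, 0.0, 0.0]
force: [-1.0, -0.5, 4.7]
gripper_width: 0.214
grip_force: 28.0
```

Scaled: 0.002 m is 0.0033, 0.001 m is 0.0017.

Emit:
hand_motion(
  plan=[0, 0, 0.0017, 0, 0, 0, 0, 0, 0.0033, 0, 0, 0, 0, 0, 0.0033, 0, 0, 0, 0, 0, 0.0033, 0, 0, 0],
)

```text
clock: 9.05
eef_pos: [0.4844, 0.1869, 0.1457]
orientation: [0.979, 0.205, 0.0, 0.0]
force: [-2.9, -0.1, 7.9]
gripper_width: 0.218
grip_force: 28.1
```

Scaled: 0.0013 m is 0.0022, 0.0007 m is 0.0012.

Emit:
hand_motion(
  plan=[0, 0, 0.0012, 0, 0, 0, 0, 0, 0.0022, 0, 0, 0, 0, 0, 0.0022, 0, 0, 0, 0, 0, 0.0022, 0, 0, 0],
)

```text
clock: 9.45
eef_pos: [0.4844, 0.1869, 0.1447]
orientation: [0.979, 0.205, 0.001, 0.0]
force: [-2.7, -1.0, 9.3]
gripper_width: 0.215
grip_force: 28.1
```

Emit:
hand_motion(
  plan=[0, 0, 0, 0, 0, 0, 0, 0, 0, 0, 0, 0, 0, 0, 0, 0, 0, 0],
  finger_gap=0.0,
  grip_force=10,
)

```text
clock: 9.75
eef_pos: [0.4845, 0.187, 0.1447]
orientation: [0.979, 0.205, 0.001, 0.0]
force: [-1.9, 0.0, 8.3]
gripper_width: 0.232
grip_force: 10.0
```

Scaled: 0.001 m is 0.0017, 0.0005 m is 0.0008.

Emit:
hand_motion(
  plan=[0, 0, 0.0008, 0, 0, 0, 0, 0, 0.0017, 0, 0, 0, 0, 0, 0.0017, 0, 0, 0],
)

```text
clock: 10.05
eef_pos: [0.4845, 0.187, 0.1438]
orientation: [0.979, 0.205, 0.001, 0.0]
force: [-3.0, -0.4, 11.0]
gripper_width: 0.23
grip_force: 10.0
```

Scaled: 0.001 m is 0.0017, 0.0005 m is 0.0008.

Emit:
hand_motion(
  plan=[0, 0, 0.0008, 0, 0, 0, 0, 0, 0.0017, 0, 0, 0, 0, 0, 0.0017, 0, 0, 0],
)

```text
clock: 10.35
eef_pos: [0.4845, 0.187, 0.1433]
orientation: [0.979, 0.205, 0.001, 0.0]
force: [-3.7, -1.4, 14.1]
gripper_width: 0.237
grip_force: 10.0
```

Scaled: 0.001 m is 0.0017, 0.0005 m is 0.0008.

Emit:
hand_motion(
  plan=[0, 0, 0, 0, 0, 0, 0, 0, 0.0008, 0, 0, 0, 0, 0, 0.0017, 0, 0, 0, 0, 0, 0.0017, 0, 0, 0],
  finger_gap=0.0,
  grip_force=8,
)

```text
clock: 10.75
eef_pos: [0.4849, 0.1871, 0.1422]
orientation: [0.979, 0.205, 0.001, -0.0]
force: [-2.3, 0.2, 12.1]
gripper_width: 0.235
grip_force: 8.0
```

Scaled: 0.001 m is 0.0017, 0.0005 m is 0.0008.

Emit:
hand_motion(
  plan=[0, 0, 0.0008, 0, 0, 0, 0, 0, 0.0017, 0, 0, 0, 0, 0, 0.0017, 0, 0, 0],
)

```text
clock: 11.05
eef_pos: [0.4851, 0.1872, 0.1413]
orientation: [0.979, 0.205, 0.002, -0.0]
force: [-2.2, 0.5, 11.7]
gripper_width: 0.241
grip_force: 8.0
```

Emit:
hand_motion(
  plan=[0, 0, 0, 0, 0, 0, 0, 0, 0, 0, 0, 0, 0, 0, 0, 0, 0, 0, 0, 0, 0, 0, 0, 0, 0, 0, 0, 0, 0, 0, 0, 0, 0, 0, 0, 0, 0, 0, 0, 0, 0, 0, 0, 0, 0, 0, 0, 0, 0, 0, 0, 0, 0, 0, 0, 0, 0, 0, 0, 0],
  finger_gap=1.0,
  grip_force=25,
)

```text
clock: 12.05
eef_pos: [0.4839, 0.1869, 0.1394]
orientation: [0.979, 0.205, -0.001, -0.0]
force: [0.4, 0.1, -0.4]
gripper_width: 0.991
grip_force: 0.0
```

Scaled: -0.12 m is -0.2, -0.1 m is -0.1667.

Emit:
hand_motion(
  plan=[0, 0, -0.0333, 0, 0, 0, 0, 0, -0.1, 0, 0, 0, 0, 0, -0.1667, 0, 0, 0, -0.0333, 0, -0.2, 0, 0, 0, -0.0833, 0, -0.2, 0, 0, 0, -0.0833, 0, -0.2, 0, 0, 0, -0.0833, 0, -0.2, 0, 0, 0],
)

```text
clock: 12.75
eef_pos: [0.4384, 0.1669, 0.2599]
orientation: [0.979, 0.205, 0.0, -0.0]
force: [-0.3, 0.1, 0.0]
gripper_width: 1.001
grip_force: 0.0
```

Run:
```python
from h import *
from scipy.optimize import least_squares
np.set_printoptions(precision=4,suppress=True)
s=telemetry.sense();P=imaging.camera_params('wrist'); im,d=imaging.capture('wrist')
cv2.imwrite('pics/w3.png',im[...,::-1])
C=cloud('wrist',d,P); r=np.linalg.norm(C[:,:2]-[.4836,.186],axis=1)
F=C[(r<.036)&(C[:,2]>.108)&(C[:,2]<.128)]; A=np.c_[F[:,:2]-[.4836,.186],np.ones(len(F))]
print('flange z, tilt',np.median(F[:,2]),np.linalg.lstsq(A,F[:,2],rcond=None)[0],cv2.minEnclosingCircle(F[:,:2].astype(np.float32)))
G=C[(r<.03)&(C[:,2]>.133)&(C[:,2]<.155)]; print('grips',np.median(G[:,2]),cv2.minAreaRect(G[:,:2].astype(np.float32)),len(G))
im2,d2=imaging.capture('top'); C=cloud('top',d2); r=np.linalg.norm(C[:,:2]-[.483,.185],axis=1); print('top flange',np.median(C[(r<.034)&(C[:,2]>.108)&(C[:,2]<.128),2]))
print(s['eef_pos'],s['force'],s['clock'])
```

```text
flange z, tilt 0.11880858691728027 [-0.0004  0.0007  0.1188] ((0.4836285710334778, 0.18603911995887756), 0.03602593019604683)
grips 0.1425092440232555 ((0.48392796516418457, 0.1875889003276825), (0.017402954399585724, 0.03458206728100777), 23.861772537231445) 336
top flange nan
[0.4384 0.1669 0.2599] [-0.3168  0.0542  0.026 ] 12.75
  return _methods._mean(a, axis=axis, dtype=dtype,
  ret = ret.dtype.type(ret / rcount)
```

View pics/w3.png

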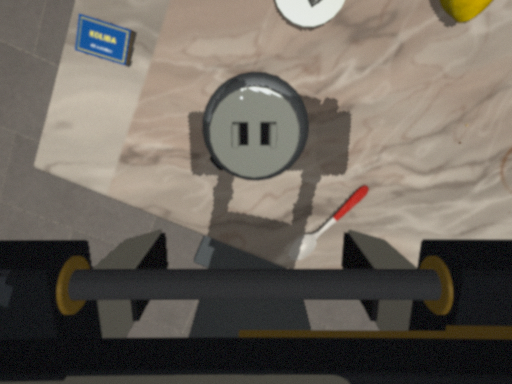

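The picture shows the cap centred and level on the neck at (256,130), with its grips at (240,133) and (267,133). The grips span 34.6 mm, so the tabs are fully out. The flange top is at 0.1188 m, which is the rim plus 7 mm expected when the cap is locked. The tilt is under 0.001.

```bash
python3 -c "
from workcell import workorder
print(workorder.finish_job())"
```

```text
the job is handed in; nothing more can be done
None
```

The cap is back in the grinder's neck and the job is handed in: it measured level, with both tabs fully out and the flange at the locked height; the highest push I read on the neck was about 15 N, and the clock stood at about 13 s.

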